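Swap the battery pack in the push-push charging dock

TASK

The battery pack in the charging dock is locked down in its bay: press it once so that it springs up, lift it out and stand it upright in the shallow wooden tray. Then stand the spare pack from the bench upright in the bay and press it down so that it stays locked down when you let go. Press gently, only until you feel the rubber stop, and leave everything else on the bench where it is.

Things in the scene. Friction and masses are not known exactly. Their poses are not given: they have to be found in the camera images.
- dock: charging dock fixed to the bench: grey box 146 mm (its x) by 118 mm (its y), 169 mm tall, origin at the centre of its underside, z up, with an open bay in its top whose floor is a sprung push-push carriage. More than 25 N between a pack or the robot and the dock damages it
- bay_mouth (a point): centre of the bay's mouth, level with the rim, 169 mm above the dock's underside; axes as the dock's. The bay is 77 mm (x) by 51 mm (y), with a 6 mm wide 45-degree lead-in. A pack locked in it has its top 4 mm below the rim, too low to grasp; released, its top stands 16 mm above the rim
- carriage (a joint): downward travel of the push-push carriage: 0 released (up), 0.020 m locked down. To change state, either way, push it down past the locked position till it meets its rubber stop, then let up: from released it then stays at 0.020, from locked it rises to 0 within 0.6 s. The stop lies 6 to 18 mm beyond the locked position, differs from dock to dock and cannot be seen
- carriage_floor (a point): centre of the carriage's upper face, on which the pack stands: 115 mm above the dock's underside when released, 95 mm when locked. Its spring pushes up with 7.5 N plus 0.1 N per mm of travel, and it is damped (80 N per m/s), so moving it slowly with a pack on it takes 4 to 11 N of push; the stop adds 10 N per mm. A push of 13 to 18 N is on the stop; less may change nothing
- old_pack: battery pack now locked in the bay, a black brick 70 mm (its x) by 44 mm (its y), 70 mm tall, 0.18 to 0.32 kg; origin at the centre of its underside, z up. Its axes start along the dock's. Two grey bands go round it near the bottom, and a grey patch marks the top
- spare_pack: the spare battery pack, the same shape, size and look, standing upright on the bench; origin at the centre of its underside, z up. It goes into the bay either way round, its 70 mm side along the dock's x
- tray: shallow open wooden tray fixed to the bench, 170 mm (its x) by 150 mm (its y), 28 mm tall, walls and floor 6 mm thick; origin at the centre of its underside, z up
- mug: bystander, leave alone: white mug with a side handle, 80 mm wide, 95 mm tall; origin in its underside or middle
- glaze_jar: bystander, leave alone: lidded jar with a paper label, 70 mm wide, 90 mm tall; origin in its underside or middle
- slip_bottle: bystander, leave alone: white bottle, 60 mm wide, 160 mm tall; origin in its underside or middle
- brush: bystander, leave alone: brush lying flat; origin in its underside or middle
- bowl: bystander, leave alone: bowl, 120 mm wide, 50 mm tall; origin in its underside or middle
- clay_rib: bystander, leave alone: flat wooden rib 100 x 50 x 8 mm; origin in its underside or middle
- bisque_vase: bystander, leave alone: waisted unglazed vase, 84 mm wide, 125 mm tall; origin in its underside or middle
There are look-alikes about, which are no part of the job. Leave any green or yellow look-alike of the old_pack alone. Leave any orange or pink look-alike of the spare_pack alone.

How it is judged:
By the outcome, as a careful person would: the job done as asked, in the order asked, and still so for the second after the job is handed in, with the robot touching nothing.
It also fails if it takes over 72 s, if anything falls off the work surface, if the arm or the gripper's body presses on something with over 40 N, if the wrist force passes 120 N, or if a joint passes its speed limit or range.

ROBOT

A 6-joint arm with a two-finger parallel gripper is mounted at the origin on the work surface. World frame = base frame: x ahead of the robot, y to its left, z up, the work surface at z = 0. Lengths are in m, angles in rad, forces in N, time in s.
With the tool pointing down it reaches from about 0.275 to 0.775 m from the base axis. Payload 14.6 kg.
Tool frame: the origin (TCP) lies between the finger pads; the fingertips stand 22 mm ahead of it and the grasp point (between the pads) lies 3 mm ahead of it; z points along the fingers, y is the line along which they close (so a half turn about z gives the same grasp; the last joint's range is limited). The gripper opens to 85 mm and grips with 20 to 120 N. Pads are 22 mm wide; open, the fingers measure 114 mm over their backs; the gripper's body (76 mm by 85 mm) begins 54 mm behind the grasp point. The pads swing forward as they close: fully open they stand 13 mm farther back than shut.
Start: joints at [-1.344, 0.263, -0.048, 1.259, 0, 1.415], TCP at [0.196, -0.487, 0.253] pointing down, gripper open.
Joint ranges: [-2.65, 2.65], [-0.89, 1.7], [-1.18, 1.37], [-2.13, 2.11], [-1.35, 1.29], [-3.14, 3.14]. Speed limits (rad/s): [1.89, 1.89, 2.57, 2.79, 3.14, 3.14].

INTERFACE

Orientations are given as a unit quaternion [x, y, z, w].
In Python, from bench import sensors, imaging, ticket gives the robot as it stands.
- The arm moves only by the tool drive_tool, never from a script. Its argument "deltas" is text: rows parted by semicolons, each of 7 numbers parted by spaces: the turn, a rotation vector about the tool's x, y, z in degrees, then the shift along the tool's x, y, z in cm, then the closure in counts, from 0 (fully open) to 255 (shut). In form: rx ry rz tx ty tz jaw; .... A call has 1 to 12 rows; each row is the pose to reach, as a shift and turn from the pose commanded when the call began, along the tool's axes at that moment; what a row does not reach only later rows make up. A row lasts 1/12 s, in which the tool goes at most 41.7 mm and 7.16 degrees, less where a joint would pass 70% of its speed; a pose out of reach is approached as far as the arm can. A call with a gripper value outside its range is refused whole. The fingers move at their own pace and stop on an object; "grip_force" is the grip in N (left out, the last holds). Time passes only in rows, so rows that repeat a pose let the fingers close. It gives the time, the measured TCP pose, the force, the opening and the grip force at its end, in the units of the state.
- sensors.get_obs(): the state, without advancing time (a new reading comes with each control period).
- imaging.read_camera(name): name is "scene" or "top" or "wrist"; returns the picture (384x512x3 uint8, blue, green, red); there is no depth.
- imaging.get_calibration(name): a dict with "fx", "fy", "cx", "cy" (pixels), "R" (3x3) and "t" (3): a world point X has camera coordinates R X + t. Camera axes: x right, y down, z forward; pixel columns grow to the right and rows downward; lengths in m; the calibration is good to about 2 mm. The wrist camera is an equidistant fisheye: a pixel r from the principal point sees the ray r / f radians off the axis. A picture is of the moment at which its call begins: read the wrist's pose just before it. get_calibration takes no time and is no camera call; for the wrist camera it gives the pose at the moment of the call.
- ticket.hand_in(): hands the job in; it is judged then, once.
The state is a dict: "time_s": time; "qpos": joint angles; "dq": joint speeds; "joint_efforts": joint torques, N m; "ee_pos": TCP position; "tool_rot": TCP orientation; "ft_force": force on the tool from outside, world axes, zero at the start; "torque": the same for the moment, N m; "grip_width": opening from 0.0 (shut) to 1.0 (fully open); "gripper_force": force on a finger pad.
Only numpy, scipy, OpenCV 4.12 (cv2) and the standard library are available. Lean on these libraries where they do the work, as an engineer would, in place of code of your own. Each camera call takes 0.05 s, during which the arm holds its last target. There are 200 camera calls.

## Working session

There is one attempt and no reset: what is moved stays moved. The work goes in short steps, Python scripts to look and compute and a tool call to move; the robot and the scene stay as the last step left them, time stands still between calls to the robot, and variables do not carry over. Pictures are saved under pics/ and viewed, at most 10 in all, crops included, and the job is handed in when it is done.

Besides the shell and the picture viewer there is one more tool, called by a JSON object that holds its "method" and its "body". drive_tool: Moves the arm, as the interface text tells. Its arguments: {"type":"object","properties":{"deltas":{"type":"string"},"grip_force":{"type":"number"}},"required":["deltas"]}

```bash
mkdir -p pics
python3 - <<'E'
from bench import sensors, imaging
import cv2,json
o=sensors.get_obs();print({k:o[k] for k in('time_s','ee_pos','tool_rot','ft_force','grip_width')})
for n in("scene","top"):
    im=imaging.read_camera(n);cv2.imwrite(f"pics/{n}0.png",cv2.resize(im,(800,600)));cv2.imwrite(f"raw_{n}.png",im)
    c=imaging.get_calibration(n);print(n,c)
E
```

```text
{'time_s': 0.0, 'ee_pos': array([ 0.19549902, -0.48696583,  0.25281854]), 'tool_rot': array([ 9.81842639e-01,  1.89696464e-01, -3.03415283e-05, -5.31742223e-04]), 'ft_force': array([ 0.46123316, -0.82501237,  0.21878709]), 'grip_width': 1.0053238228629844}
scene {'fx': 414.30946812554134, 'fy': 414.30946812554134, 'cx': 247.211185488424, 'cy': 190.7029433473325, 'R': array([[ 0.27826446,  0.96033385,  0.01810514],
       [ 0.586949  , -0.15509205, -0.79463031],
       [-0.76030242,  0.23174417, -0.6068236 ]]), 't': array([-0.13338076, -0.21653284,  1.80473398])}
top {'fx': 441.81329924626533, 'fy': 441.81329924626533, 'cx': 265.0587380471824, 'cy': 191.70753914329646, 'R': array([[ 0.02122215, -0.99976589,  0.00421817],
       [-0.99398742, -0.02155243, -0.10735224],
       [ 0.10741802, -0.00191456, -0.9942121 ]]), 't': array([-0.01917677,  0.5610086 ,  1.26793539])}
```

View pics/top0.png

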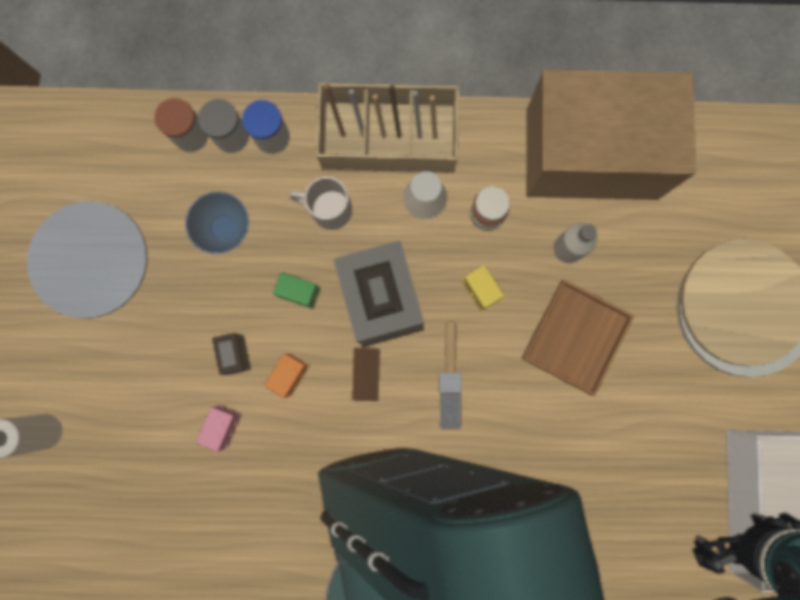

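View pics/scene0.png

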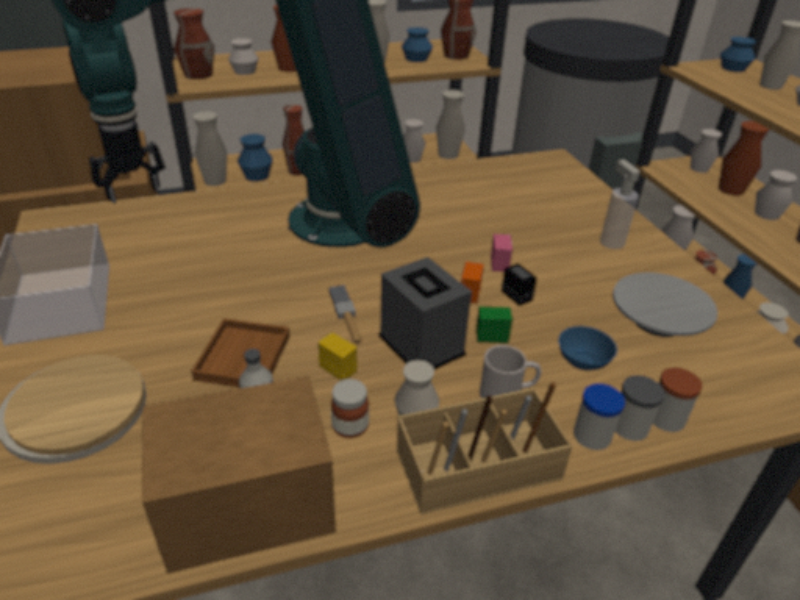

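The top view shows the dock top at about (378,292), the black spare at (231,354) and the tray at (577,337), at 800-px scale. The green, yellow, orange and pink look-alikes stand nearby. I'll get coarse poses from the corners.

```bash
cat > h.py <<'E'
import numpy as np, cv2
from bench import sensors, imaging
from scipy.spatial.transform import Rotation as Ro
from scipy.optimize import least_squares
def ray(c,uv,fish=False):
    d=np.array([(uv[0]-c['cx'])/c['fx'],(uv[1]-c['cy'])/c['fy'],1.])
    if fish:
        r=np.hypot(d[0],d[1]); d=np.array([d[0]/r*np.sin(r),d[1]/r*np.sin(r),np.cos(r)]) if r>1e-9 else np.array([0,0,1.])
    R=np.array(c['R']);return -R.T@np.array(c['t']),R.T@d
def onz(c,uv,z,fish=False):
    o,d=ray(c,uv,fish);return (o+d*(z-o[2])/d[2])[:2]
def rect(P):  # centre, axis angle (deg) & sizes from 4 ordered corners
    P=np.array(P);e1=(P[1]-P[0]+P[2]-P[3])/2;e2=(P[3]-P[0]+P[2]-P[1])/2
    return P.mean(0).round(4),[round(float(np.degrees(np.arctan2(e[1],e[0]))),1) for e in(e1,e2)],[round(float(np.linalg.norm(e)),4) for e in(e1,e2)]
def delta(tgt,yaw=None):
    """tool-frame shift (cm) and rz (deg) to world TCP target with down tool whose y axis lies along yaw(deg), mod 180"""
    o=sensors.get_obs();R=Ro.from_quat(o['tool_rot']);s=R.inv().apply(np.array(tgt)-o['ee_pos'])*100
    y=R.as_matrix()[:,1];cur=np.degrees(np.arctan2(y[1],y[0]))
    rz=None if yaw is None else -((yaw-cur+90)%180-90)
    print('shift cm',s.round(2),'rz',rz,'cur y yaw',round(cur,2),'ee',o['ee_pos'].round(4),'q6',o['qpos'][5].round(2),'tilt z',R.as_matrix()[:,2].round(4))
E
python3 - <<'E'
from h import *
c=imaging.get_calibration('top')
s=.64
for n,z,P in(('dock',.169,[(335,257),(401,242),(423,325),(362,343)]),('bay',.165,[(354,268),(389,262),(403,312),(369,320)]),('tray',.028,[(564,281),(632,318),(594,394),(523,355)]),('spare',.07,[(213,336),(241,334),(246,366),(219,372)])):
    print(n,rect([onz(c,(p[0]*s,p[1]*s),z) for p in P]))
for q in ((0.5,0,.3),):
    delta(q,0)
E
```

```text
dock (array([0.5587, 0.0504]), [-74.1, -162.4], [0.1102, 0.149])
bay (array([0.5609, 0.0532]), [-77.2, -162.7], [0.0593, 0.0901])
tray (array([ 0.4981, -0.3162]), [-117.8, 152.3], [0.147, 0.1607])
spare (array([0.4546, 0.3238]), [-80.5, -168.0], [0.0499, 0.0623])
shift cm [ 46.4  -33.85  -4.67] rz -68.12420977398202 cur y yaw -68.12 ee [ 0.1956 -0.487   0.2529] q6 1.42 tilt z [-2.e-04  1.e-03 -1.e+00]
```

Run:
```python
from h import *
delta((.56,.052,.34),107)
c=imaging.get_calibration('wrist');print(c['fx'],c['cx'],c['cy'],-c['R'].T@c['t'],c['R'][2])
```

```text
shift cm [ 53.9  -36.45  -8.67] rz 4.875790226018012 cur y yaw -68.12 ee [ 0.1956 -0.487   0.2529] q6 1.42 tilt z [-2.e-04  1.e-03 -1.e+00]
297.3186396354542 256.53560954659076 188.8821843269256 [ 0.25672247 -0.46278857  0.37413921] [-0.24249837 -0.09639198 -0.9653513 ]
```

{"method": "drive_tool", "body": {"deltas": "0 0 0 3 -2 -4 0; 0 0 0 6 -4 -8 0; 0 0 5 54 -36.5 -8.7 0; 0 0 5 54 -36.5 -8.7 0; 0 0 5 54 -36.5 -8.7 0; 0 0 5 54 -36.5 -8.7 0; 0 0 5 54 -36.5 -8.7 0; 0 0 5 54 -36.5 -8.7 0; 0 0 5 54 -36.5 -8.7 0; 0 0 5 54 -36.5 -8.7 0; 0 0 5 54 -36.5 -8.7 0; 0 0 5 54 -36.5 -8.7 0"}}

```text
time_s: 1.1
ee_pos: [0.4608, -0.0941, 0.3328]
tool_rot: [0.989, 0.147, -0.0, 0.0]
ft_force: [0.9, -1.5, 0.3]
grip_width: 1.002
gripper_force: 0.0
```

Run:
```python
from h import *
delta((.56,.052,.34),107)
```

```text
shift cm [ 13.74 -11.09  -0.72] rz -0.12072069432963417 cur y yaw -73.12 ee [ 0.4608 -0.0941  0.3328] q6 2.47 tilt z [-0. -0. -1.]
```

{"method": "drive_tool", "body": {"deltas": "0 0 -7 3 -2 0 255; 0 0 -14 6 -4 -0.7 255; 0 0 -21 9 -6 -0.7 255; 0 0 -28 13.7 -11.1 -0.7 255; 0 0 -35 13.7 -11.1 -0.7 255; 0 0 -42 13.7 -11.1 -0.7 255; 0 0 -49 13.7 -11.1 -0.7 255; 0 0 -56 13.7 -11.1 -0.7 255; 0 0 -63 13.7 -11.1 -0.7 255; 0 0 -70 13.7 -11.1 -0.7 255; 0 0 -77 13.7 -11.1 -0.7 255; 0 0 -84 13.7 -11.1 -0.7 255"}}

```text
time_s: 2.1
ee_pos: [0.5589, 0.0498, 0.3394]
tool_rot: [0.635, 0.773, -0.0, -0.0]
ft_force: [-0.0, 0.1, -0.7]
grip_width: -0.003
gripper_force: 0.0
```

{"method": "drive_tool", "body": {"deltas": "0 0 -7 0 0 0 255; 0 0 -14 0 0 0 255; 0 0 -21 0 0 0 255; 0 0 -28 0 0 0 255; 0 0 -35 0 0 0 255; 0 0 -42 0 0 0 255; 0 0 -49 0 0 0 255; 0 0 -56 0 0 0 255; 0 0 -63 0 0 0 255; 0 0 -70 0 0 0 255; 0 0 -77 0 0 0 255; 0 0 -84 0 0 0 255"}}

```text
time_s: 3.1
ee_pos: [0.5589, 0.0498, 0.3394]
tool_rot: [-0.046, 0.999, 0.0, -0.0]
ft_force: [-0.2, -0.3, 0.2]
grip_width: -0.0
gripper_force: 0.0
```

{"method": "drive_tool", "body": {"deltas": "0 0 -7 0 0 0 255; 0 0 -12 0 0 0 255; 0 0 -12 0 0 0 255"}}

```text
time_s: 3.35
ee_pos: [0.559, 0.0498, 0.3394]
tool_rot: [-0.149, 0.989, 0.0, -0.0]
ft_force: [-0.0, 0.1, 0.7]
grip_width: 0.001
gripper_force: 0.0
```

Run:
```python
from h import *
delta((.56,.052,.34),107)
import pickle
c=imaging.get_calibration('wrist');im=imaging.read_camera('wrist');pickle.dump((c,im),open('w1.pkl','wb'))
cv2.imwrite('pics/w1.png',cv2.resize(im,(800,600),interpolation=cv2.INTER_CUBIC))
```

```text
shift cm [-0.16  0.18 -0.06] rz 0.11361648667903523 cur y yaw 107.11 ee [0.559  0.0498 0.3394] q6 -0.36 tilt z [-7.e-04  0.e+00 -1.e+00]
```

View pics/w1.png

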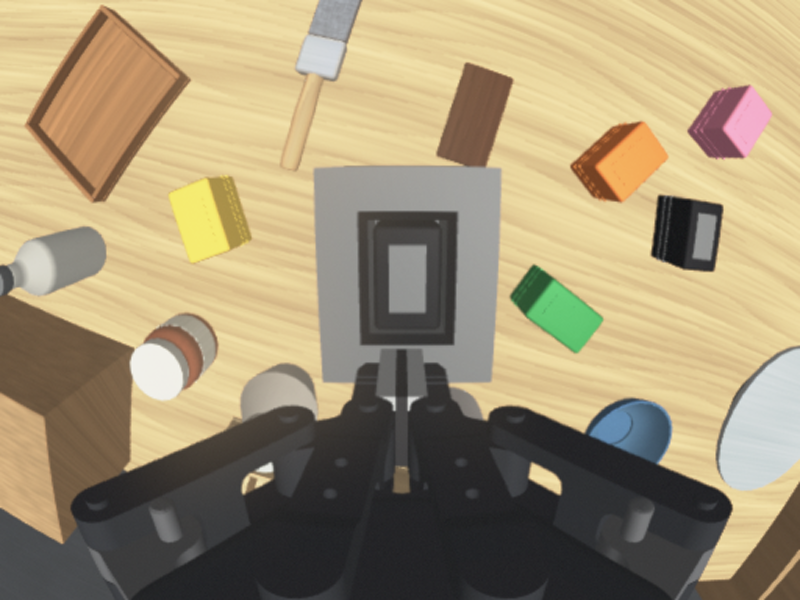

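The wrist picture shows the dock top with corners (315,168), (500,168), (493,382) and (323,382). The bay outline runs from (357,211) to (458,345). The black spare is at (690,233) and the tray at (107,105). I'll zoom on the spare and compute poses.

Run:
```python
from h import *
import pickle
c,im=pickle.load(open('w1.pkl','rb'));s=.64
g=lambda z,P:rect([onz(c,(p[0]*s,p[1]*s),z,True) for p in P])
print('dock',g(.169,[(315,168),(500,168),(493,382),(323,382)]))
print('bay',g(.169,[(357,211),(458,211),(455,345),(360,345)]))
print('tray',g(.028,[(105,7),(189,77),(99,202),(26,124)]))
a=cv2.resize(im[115:185,410:470],(480,560),interpolation=cv2.INTER_CUBIC)
b=cv2.resize(im[95:255,190:330],None,fx=2.2,fy=3.5)
cv2.imwrite('pics/w1z.png',np.hstack([a,b[:560]]))
```

```text
dock (array([0.5604, 0.0549]), [107.1, 17.4], [0.1178, 0.1459])
bay (array([0.5603, 0.0545]), [107.1, 17.3], [0.0638, 0.0897])
tray (array([ 0.4975, -0.308 ]), [64.9, -28.0], [0.153, 0.1661])
```

View pics/w1z.png

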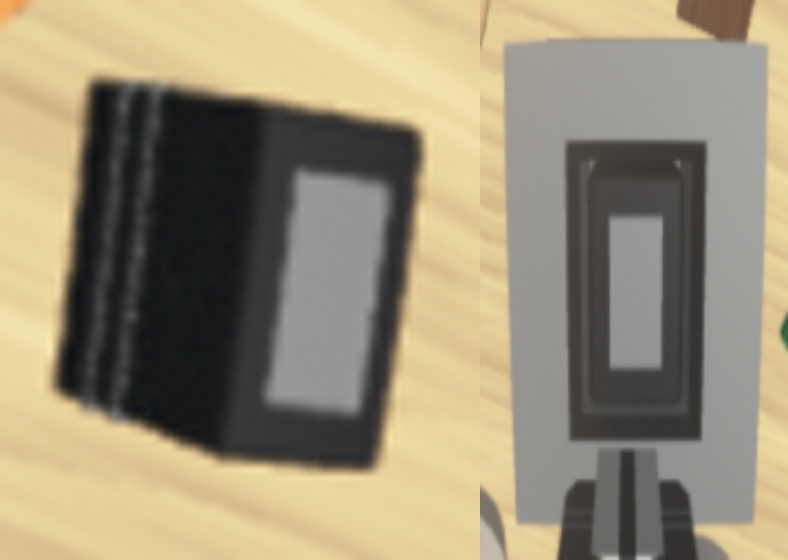

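Zoomed, the spare's top face has corners (268,105), (420,132), (375,467) and (222,455) in the crop. The dock fit matches its true size well.

Run:
```python
from h import *
import pickle
c,im=pickle.load(open('w1.pkl','rb'))
print('spare',rect([onz(c,(410+x/8-.4,115+y/8-.4),.07,True) for x,y in [(268,105),(420,132),(375,467),(222,455)]]))
delta((.5604,.0547,.200),107.3)
```

```text
spare (array([0.4511, 0.3289]), [104.6, 14.5], [0.0399, 0.0674])
shift cm [-0.28  0.43 13.95] rz -0.5140896622375664 cur y yaw 106.79 ee [0.559  0.0498 0.3395] q6 -0.35 tilt z [-5.e-04  0.e+00 -1.e+00]
```

{"method": "drive_tool", "body": {"deltas": "0 0 -0.5 -0.1 0.2 4 255; 0 0 -0.5 -0.3 0.4 8 255; 0 0 -0.5 -0.3 0.4 11 255; 0 0 -0.5 -0.3 0.4 13 255; 0 0 -0.5 -0.3 0.4 14.2 255; 0 0 -0.5 -0.3 0.4 14.7 255; 0 0 -0.5 -0.3 0.4 14.7 255; 0 0 -0.5 -0.3 0.4 14.7 255", "grip_force": 60}}

```text
time_s: 4.07
ee_pos: [0.561, 0.0545, 0.1933]
tool_rot: [-0.15, 0.989, -0.0, 0.0]
ft_force: [-0.4, 0.4, 0.5]
grip_width: 0.0
gripper_force: 0.0
```

{"method": "drive_tool", "body": {"deltas": "0 0 0 0 0 0.1 255; 0 0 0 0 0 0.2 255; 0 0 0 0 0 0.3 255; 0 0 0 0 0 0.4 255; 0 0 0 0 0 0.5 255; 0 0 0 0 0 0.5 255"}}

```text
time_s: 4.57
ee_pos: [0.5609, 0.0545, 0.1878]
tool_rot: [-0.151, 0.989, -0.0, 0.0]
ft_force: [0.0, 1.1, 3.0]
grip_width: -0.003
gripper_force: 1.2
```

{"method": "drive_tool", "body": {"deltas": "0 0 0 0 0 0.1 255; 0 0 0 0 0 0.2 255; 0 0 0 0 0 0.3 255; 0 0 0 0 0 0.4 255; 0 0 0 0 0 0.5 255; 0 0 0 0 0 0.5 255; 0 0 0 0 0 0.5 255"}}

```text
time_s: 5.15
ee_pos: [0.5609, 0.0545, 0.1832]
tool_rot: [-0.151, 0.989, -0.0, 0.0]
ft_force: [-1.3, -0.0, 7.1]
grip_width: 0.004
gripper_force: 3.8
```

Steps of about 1 mm from here.

{"method": "drive_tool", "body": {"deltas": "0 0 0 0 0 0.05 255; 0 0 0 0 0 0.1 255; 0 0 0 0 0 0.1 255; 0 0 0 0 0 0.1 255"}}

```text
time_s: 5.48
ee_pos: [0.5609, 0.0545, 0.1823]
tool_rot: [-0.151, 0.989, -0.0, 0.0]
ft_force: [-1.2, 0.7, 7.6]
grip_width: -0.0
gripper_force: 3.8
```

{"method": "drive_tool", "body": {"deltas": "0 0 0 0 0 0.05 255; 0 0 0 0 0 0.1 255; 0 0 0 0 0 0.1 255; 0 0 0 0 0 0.1 255"}}

```text
time_s: 5.82
ee_pos: [0.5609, 0.0545, 0.1812]
tool_rot: [-0.151, 0.989, -0.0, 0.0]
ft_force: [-1.4, -0.0, 8.5]
grip_width: -0.005
gripper_force: 3.9
```

{"method": "drive_tool", "body": {"deltas": "0 0 0 0 0 0.05 255; 0 0 0 0 0 0.1 255; 0 0 0 0 0 0.1 255; 0 0 0 0 0 0.1 255"}}

```text
time_s: 6.15
ee_pos: [0.5609, 0.0545, 0.1803]
tool_rot: [-0.151, 0.989, -0.0, 0.0]
ft_force: [-1.3, 0.8, 8.1]
grip_width: 0.002
gripper_force: 4.0
```

{"method": "drive_tool", "body": {"deltas": "0 0 0 0 0 0.05 255; 0 0 0 0 0 0.1 255; 0 0 0 0 0 0.1 255; 0 0 0 0 0 0.1 255"}}

```text
time_s: 6.48
ee_pos: [0.5609, 0.0545, 0.1793]
tool_rot: [-0.151, 0.989, -0.0, 0.0]
ft_force: [-1.2, 0.5, 8.2]
grip_width: -0.004
gripper_force: 4.0
```

{"method": "drive_tool", "body": {"deltas": "0 0 0 0 0 0.05 255; 0 0 0 0 0 0.1 255; 0 0 0 0 0 0.1 255; 0 0 0 0 0 0.1 255"}}

```text
time_s: 6.82
ee_pos: [0.5609, 0.0545, 0.1783]
tool_rot: [-0.151, 0.989, -0.0, 0.0]
ft_force: [-1.7, -0.5, 7.9]
grip_width: -0.001
gripper_force: 4.0
```

{"method": "drive_tool", "body": {"deltas": "0 0 0 0 0 0.05 255; 0 0 0 0 0 0.1 255; 0 0 0 0 0 0.1 255; 0 0 0 0 0 0.1 255"}}

```text
time_s: 7.15
ee_pos: [0.5609, 0.0545, 0.1773]
tool_rot: [-0.151, 0.989, -0.0, 0.0]
ft_force: [-1.4, -0.3, 8.1]
grip_width: 0.001
gripper_force: 4.1
```

{"method": "drive_tool", "body": {"deltas": "0 0 0 0 0 0.05 255; 0 0 0 0 0 0.1 255; 0 0 0 0 0 0.1 255; 0 0 0 0 0 0.1 255"}}

```text
time_s: 7.48
ee_pos: [0.5609, 0.0545, 0.1763]
tool_rot: [-0.151, 0.989, -0.0, 0.0]
ft_force: [-2.0, -0.2, 7.5]
grip_width: -0.001
gripper_force: 4.2
```

{"method": "drive_tool", "body": {"deltas": "0 0 0 0 0 0.05 255; 0 0 0 0 0 0.1 255; 0 0 0 0 0 0.1 255; 0 0 0 0 0 0.1 255"}}

```text
time_s: 7.82
ee_pos: [0.5609, 0.0545, 0.1753]
tool_rot: [-0.151, 0.989, -0.0, 0.0]
ft_force: [-2.8, 0.0, 8.4]
grip_width: -0.001
gripper_force: 4.2
```

{"method": "drive_tool", "body": {"deltas": "0 0 0 0 0 0.05 255; 0 0 0 0 0 0.1 255; 0 0 0 0 0 0.1 255; 0 0 0 0 0 0.1 255"}}

```text
time_s: 8.15
ee_pos: [0.5609, 0.0545, 0.1743]
tool_rot: [-0.151, 0.989, -0.0, 0.0]
ft_force: [-2.1, 0.8, 8.4]
grip_width: -0.004
gripper_force: 4.3
```

{"method": "drive_tool", "body": {"deltas": "0 0 0 0 0 0.05 255; 0 0 0 0 0 0.1 255; 0 0 0 0 0 0.1 255; 0 0 0 0 0 0.1 255"}}

```text
time_s: 8.48
ee_pos: [0.561, 0.0545, 0.1734]
tool_rot: [-0.151, 0.989, -0.0, 0.001]
ft_force: [-1.9, 0.2, 9.1]
grip_width: 0.0
gripper_force: 5.0
```

{"method": "drive_tool", "body": {"deltas": "0 0 0 0 0 0.03 255; 0 0 0 0 0 0.05 255; 0 0 0 0 0 0.05 255; 0 0 0 0 0 0.05 255"}}

```text
time_s: 8.82
ee_pos: [0.561, 0.0545, 0.173]
tool_rot: [-0.151, 0.989, -0.0, 0.001]
ft_force: [-2.7, -0.0, 11.4]
grip_width: -0.001
gripper_force: 5.5
```

{"method": "drive_tool", "body": {"deltas": "0 0 0 0 0 0.03 255; 0 0 0 0 0 0.05 255; 0 0 0 0 0 0.05 255; 0 0 0 0 0 0.05 255"}}

```text
time_s: 9.15
ee_pos: [0.561, 0.0545, 0.1726]
tool_rot: [-0.151, 0.989, -0.0, 0.001]
ft_force: [-3.5, 0.7, 12.7]
grip_width: -0.006
gripper_force: 6.4
```

{"method": "drive_tool", "body": {"deltas": "0 0 0 0 0 0.03 255; 0 0 0 0 0 0.07 255; 0 0 0 0 0 0.07 255; 0 0 0 0 0 0.07 255"}}

```text
time_s: 9.48
ee_pos: [0.561, 0.0545, 0.1721]
tool_rot: [-0.151, 0.989, -0.0, 0.001]
ft_force: [-4.0, 0.3, 16.0]
grip_width: -0.002
gripper_force: 7.8
```

{"method": "drive_tool", "body": {"deltas": "0 0 0 0 0 -0.2 255; 0 0 0 0 0 -0.7 255; 0 0 0 0 0 -1.2 255; 0 0 0 0 0 -2 255; 0 0 0 0 0 -3 255; 0 0 0 0 0 -4 255; 0 0 0 0 0 -6 255; 0 0 0 0 0 -7 0; 0 0 0 0 0 -7 0; 0 0 0 0 0 -7 0; 0 0 0 0 0 -7 0; 0 0 0 0 0 -7 0"}}

```text
time_s: 10.48
ee_pos: [0.5604, 0.0545, 0.2402]
tool_rot: [-0.151, 0.989, 0.0, -0.001]
ft_force: [0.1, 0.3, -0.1]
grip_width: 0.706
gripper_force: 0.0
```

Run:
```python
from h import *
import pickle
delta((.5604,.0547,.191),107.3)
c=imaging.get_calibration('wrist');im=imaging.read_camera('wrist')
print(sensors.get_obs()['ft_force'].round(2),sensors.get_obs()['grip_width'])
cv2.imwrite('pics/w2.png',cv2.resize(im[100:340,100:420],(800,600),interpolation=cv2.INTER_CUBIC));pickle.dump((c,im),open('w2.pkl','wb'))
```

```text
shift cm [-0.02  0.02  4.92] rz 0.07231627584425837 cur y yaw 107.37 ee [0.5604 0.0545 0.2402] q6 -0.35 tilt z [-1.4e-03  1.0e-04 -1.0e+00]
[0.32 0.11 0.66] 0.789906612604629
```

View pics/w2.png

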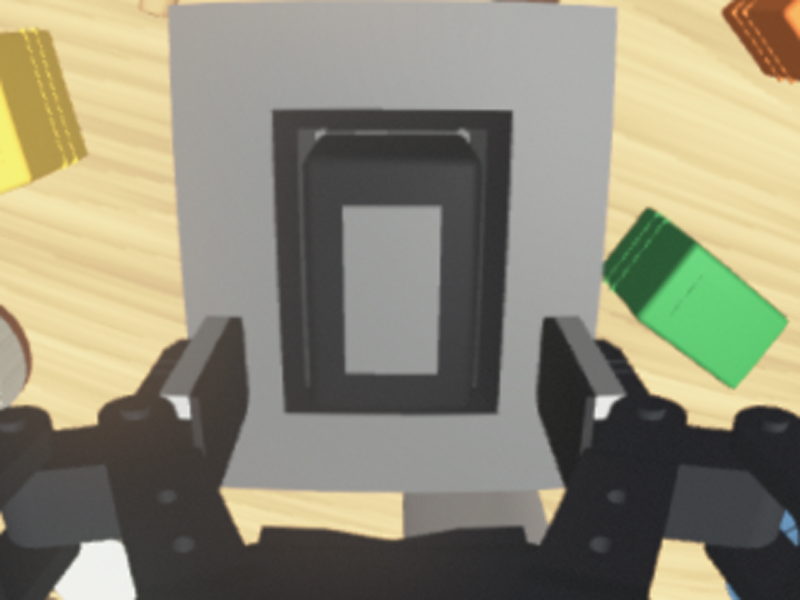

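The pack's top with its grey patch runs from (342,206) to (441,374), centred between the open fingers. I'll check its height from the patch size.

Run:
```python
from h import *
import pickle
c,im=pickle.load(open('w1.pkl','rb'))
print(rect([onz(c,(x*.64,y*.64),.165,True) for x,y in [(389,244),(426,244),(426,313),(389,313)]]))
c,im=pickle.load(open('w2.pkl','rb'))
for z in(.165,.185):
  print(z,rect([onz(c,(100+x/2.5,100+y/2.5),z,True) for x,y in [(342,206),(441,206),(438,374),(345,374)]]),
   rect([onz(c,(100+x/2.5,100+y/2.5),z,True) for x,y in [(304,162),(482,162),(475,410),(312,410)]]))
```

```text
(array([0.5605, 0.0546]), [107.1, 17.3], [0.0242, 0.0464])
0.165 (array([0.5678, 0.0566]), [107.3, 17.3], [0.0272, 0.0509]) (array([0.5678, 0.0571]), [107.3, 17.5], [0.0486, 0.0756])
0.185 (array([0.5607, 0.0543]), [107.3, 17.3], [0.0244, 0.0457]) (array([0.5606, 0.0548]), [107.3, 17.5], [0.0437, 0.0679])
```

{"method": "drive_tool", "body": {"deltas": "0 0 0 0 0 1 0; 0 0 0 0 0 2 0; 0 0 0 0 0 3 0; 0 0 0 0 0 4 0; 0 0 0 0 0 4.7 0; 0 0 0 0 0 4.9 0; 0 0 0 0 0 4.9 60; 0 0 0 0 0 4.9 90; 0 0 0 0 0 4.9 105; 0 0 0 0 0 4.9 105; 0 0 0 0 0 4.9 105", "grip_force": 50}}

```text
time_s: 11.45
ee_pos: [0.5609, 0.0545, 0.1924]
tool_rot: [-0.151, 0.989, -0.0, 0.0]
ft_force: [0.2, -0.4, -0.3]
grip_width: 0.59
gripper_force: 0.0
```

{"method": "drive_tool", "body": {"deltas": "0 0 0 0 0 0 120; 0 0 0 0 0 0 160; 0 0 0 0 0 0 200; 0 0 0 0 0 0 200; 0 0 0 0 0 0 200; 0 0 0 0 0 0 200"}}

```text
time_s: 11.95
ee_pos: [0.5609, 0.0545, 0.1924]
tool_rot: [-0.151, 0.989, -0.0, 0.0]
ft_force: [-1.0, -0.4, 5.4]
grip_width: 0.499
gripper_force: 54.5
```

{"method": "drive_tool", "body": {"deltas": "0 0 0 0 0 -0.5 200; 0 0 0 0 0 -1.2 200; 0 0 0 0 0 -2.4 200; 0 0 0 0 0 -4 200; 0 0 0 0 0 -6 200; 0 0 0 0 0 -8 200; 0 0 0 0 0 -9 200; 0 0 0 0 0 -9 200"}}

```text
time_s: 12.62
ee_pos: [0.5614, 0.0545, 0.2845]
tool_rot: [-0.151, 0.989, -0.0, 0.002]
ft_force: [-0.5, 0.6, -2.8]
grip_width: 0.5
gripper_force: 53.8
```

Run:
```python
from h import *
c=imaging.get_calibration('wrist');im=imaging.read_camera('wrist')
cv2.imwrite('pics/w3.png',cv2.resize(im,(800,600)))
print(sensors.get_obs()['ft_force'].round(2),sensors.get_obs()['grip_width'])
delta((.4975,-.309,.20),152+0-90)
```

```text
[ 0.56 -0.17 -3.11] 0.49977392035581186
shift cm [ 16.94 -32.79   8.28] rz 45.377888357562114 cur y yaw 107.38 ee [0.5611 0.0545 0.2829] q6 -0.35 tilt z [ 1.6e-03 -1.0e-04 -1.0e+00]
```

View pics/w3.png

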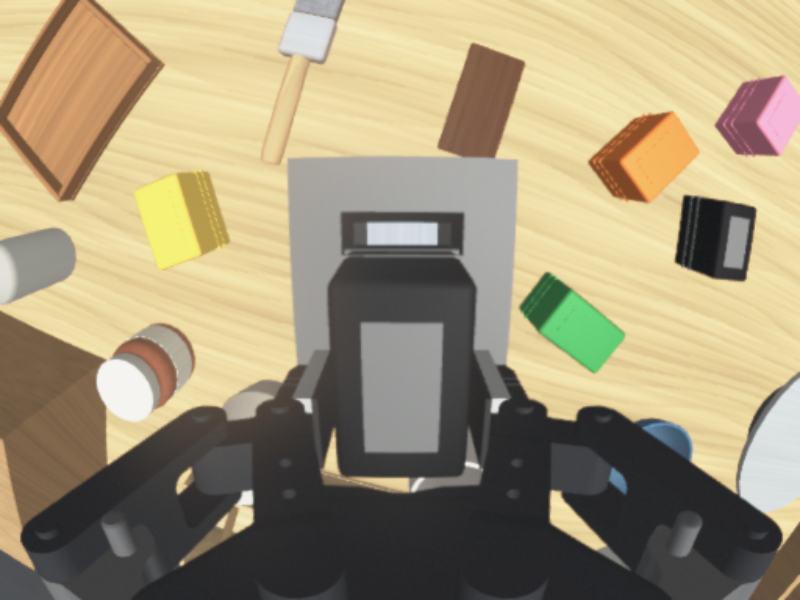

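The pack hangs level between the pads (top patch 360–445, 322–453), and the bay below is empty. I'll carry it to the tray.

{"method": "drive_tool", "body": {"deltas": "0 0 0 0.7 -1.3 0 200; 0 0 0 2 -3.9 0 200; 0 0 0 3.6 -7 0 200; 0 0 0 5.2 -10.2 0 200; 0 0 0 6.8 -13.3 0 200; 0 0 0 8.4 -16.4 0 200; 0 0 0 10 -19.5 0 200; 0 0 0 11.6 -22.6 0 200; 0 0 0 13.2 -25.7 0 200; 0 0 0 14.8 -28.9 0 200; 0 0 0 16.2 -31.6 0 200; 0 0 0 16.9 -33 0 200"}}

```text
time_s: 13.67
ee_pos: [0.4969, -0.3139, 0.2806]
tool_rot: [-0.15, 0.989, 0.0, -0.001]
ft_force: [-0.2, 0.1, -3.1]
grip_width: 0.5
gripper_force: 53.7
```

{"method": "drive_tool", "body": {"deltas": "0 0 0 0 0 2 200; 0 0 0 0 0 5 200; 0 0 0 0 0 8 200; 0 0 0 0 0 11 200; 0 0 0 0 0 14 200; 0 0 0 0 0 16 200; 0 0 0 0 0 17.5 200; 0 0 0 0 0 18.5 200; 0 0 0 0 0 19 200; 0 0 0 0 0 19 200; 0 0 0 0 0 19 200"}}

```text
time_s: 14.58
ee_pos: [0.4982, -0.3109, 0.0925]
tool_rot: [-0.151, 0.989, -0.0, 0.0]
ft_force: [0.7, -0.7, -2.0]
grip_width: 0.495
gripper_force: 53.7
```

Run:
```python
from h import *
im=imaging.read_camera('wrist');im2=imaging.read_camera('scene')
cv2.imwrite('pics/w4.png',np.hstack([cv2.resize(im,(440,330)),cv2.resize(im2[170:300,90:230],(355,330))]))
print(sensors.get_obs()['ft_force'].round(2),sensors.get_obs()['grip_width'])
delta((.4975,-.309,.0835))
```

```text
[-0.27  0.37 -1.66] 0.49893994337992115
shift cm [0.03 0.24 0.95] rz None cur y yaw 107.38 ee [ 0.4984 -0.3112  0.093 ] q6 -1.0 tilt z [ 1.2e-03 -9.0e-04 -1.0e+00]
```

View pics/w4.png

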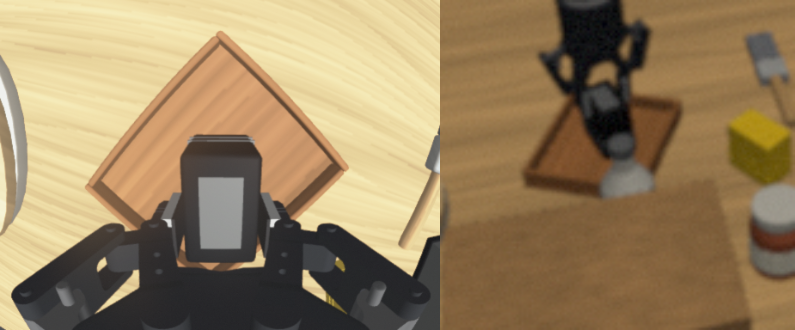

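The left half shows the pack inside the tray outline, roughly centred, with its patch at (220,213). Next I lower gently.

{"method": "drive_tool", "body": {"deltas": "0 0 0 0 0.1 0.2 200; 0 0 0 0 0.2 0.4 200; 0 0 0 0 0.2 0.6 200; 0 0 0 0 0.2 0.7 200; 0 0 0 0 0.2 0.8 200; 0 0 0 0 0.2 0.85 200; 0 0 0 0 0.2 0.85 200"}}

```text
time_s: 15.27
ee_pos: [0.4974, -0.309, 0.0836]
tool_rot: [-0.151, 0.989, -0.0, 0.0]
ft_force: [-0.4, 0.9, -0.8]
grip_width: 0.496
gripper_force: 53.9
```

{"method": "drive_tool", "body": {"deltas": "0 0 0 0 0 0.05 200; 0 0 0 0 0 0.1 200; 0 0 0 0 0 0.1 200; 0 0 0 0 0 0.1 200"}}

```text
time_s: 15.6
ee_pos: [0.4974, -0.309, 0.0835]
tool_rot: [-0.151, 0.989, -0.0, 0.0]
ft_force: [-5.1, 2.8, 14.1]
grip_width: 0.501
gripper_force: 55.6
```

{"method": "drive_tool", "body": {"deltas": "0 0 0 0 0 -0.07 200; 0 0 0 0 0 -0.07 115; 0 0 0 0 0 -0.07 90; 0 0 0 0 0 -0.07 60; 0 0 0 0 0 -0.07 30; 0 0 0 0 0 -0.5 0; 0 0 0 0 0 -2 0; 0 0 0 0 0 -5 0; 0 0 0 0 0 -8 0; 0 0 0 0 0 -11 0; 0 0 0 0 0 -14 0; 0 0 0 0 0 -17 0"}}

```text
time_s: 16.6
ee_pos: [0.4972, -0.3088, 0.2545]
tool_rot: [-0.151, 0.989, -0.0, 0.0]
ft_force: [1.0, -1.4, -1.4]
grip_width: 0.996
gripper_force: 0.0
```

Run:
```python
from h import *
im=imaging.read_camera('wrist')
cv2.imwrite('pics/w5.png',cv2.resize(im,(600,450)))
delta((.451,.329,.25),104)
```

```text
shift cm [-14.56  62.37   0.68] rz 3.379427066388061 cur y yaw 107.38 ee [ 0.4983 -0.3097  0.2599] q6 -1.0 tilt z [ 0.0053 -0.0045 -1.    ]
```

View pics/w5.png

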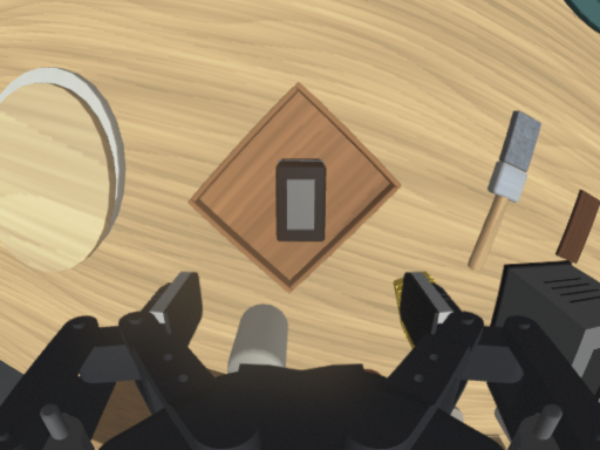

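The old pack stands upright, centred in the tray at (301,203). Next is the spare.

{"method": "drive_tool", "body": {"deltas": "0 0 1 -0.5 2 0 0; 0 0 3 -1.5 6 0 0; 0 0 3 -2.4 10 0 0; 0 0 3 -3.3 14 0 0; 0 0 3 -4.2 18 0 0; 0 0 3 -5.1 22 0 0; 0 0 3 -6.1 26 0 0; 0 0 3 -7 30 0 0; 0 0 3 -7.9 34 0 0; 0 0 3 -8.9 38 0 0; 0 0 3 -9.8 42 0 0; 0 0 3 -10.7 46 0 0"}}

```text
time_s: 17.65
ee_pos: [0.4615, 0.1639, 0.2528]
tool_rot: [-0.125, 0.992, 0.0, 0.0]
ft_force: [0.8, -2.1, 0.4]
grip_width: 1.003
gripper_force: 0.0
```

{"method": "drive_tool", "body": {"deltas": "0 0 0 -0.9 4 0 0; 0 0 0 -1.9 8 0 0; 0 0 0 -2.8 12 0 0; 0 0 0 -3.5 15 0 0; 0 0 0 -3.8 16.2 0 0; 0 0 0 -3.8 16.2 0 0; 0 0 0 -3.8 16.2 0 0; 0 0 0 -3.8 16.2 0 0"}}

```text
time_s: 18.32
ee_pos: [0.4588, 0.3272, 0.2526]
tool_rot: [-0.125, 0.992, -0.0, -0.0]
ft_force: [0.2, -0.5, 0.3]
grip_width: 0.999
gripper_force: 0.0
```

Run:
```python
from h import *
import pickle
delta((.451,.329,.25),104)
c=imaging.get_calibration('wrist');im=imaging.read_camera('wrist');pickle.dump((c,im),open('w6.pkl','wb'))
cv2.imwrite('pics/w6.png',cv2.resize(im[60:300,100:420],(800,600),interpolation=cv2.INTER_CUBIC))
```

```text
shift cm [0.71 0.36 0.26] rz 0.33479893517449 cur y yaw 104.33 ee [0.4588 0.3272 0.2526] q6 0.22 tilt z [-0.e+00 -4.e-04 -1.e+00]
```

View pics/w6.png

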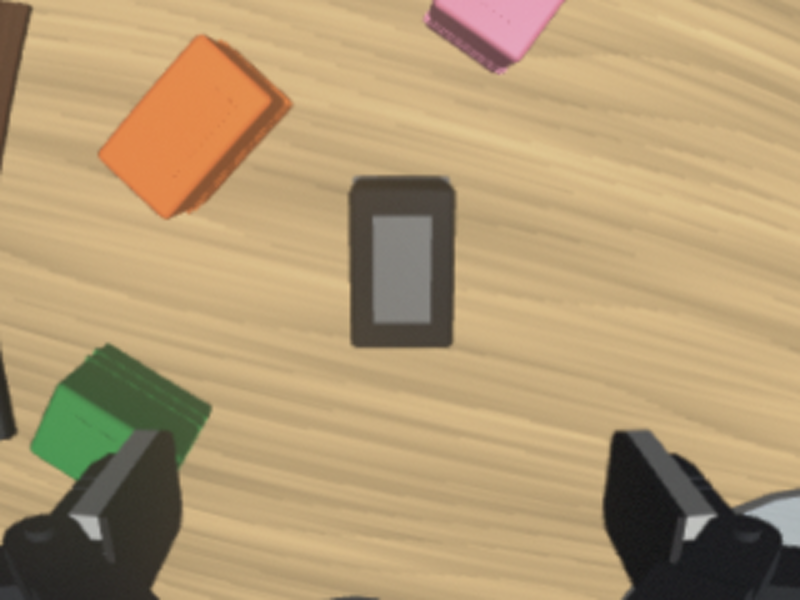

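The spare's top spans (349,192) to (453,347), with its patch from (373,215) to (431,324). Orange and green are clear of the finger paths.

Run:
```python
from h import *
import pickle
c,im=pickle.load(open('w6.pkl','rb'))
for P in([(373,215),(432,215),(431,324),(373,324)],[(349,190),(455,190),(453,347),(351,347)]):
  r=rect([onz(c,(100+x/2.5,60+y/2.5),.07,True) for x,y in P]);print(r)
  delta((*r[0],.078),r[1][0])
```

```text
(array([0.4517, 0.3297]), [104.3, 14.2], [0.0244, 0.0464])
shift cm [ 0.63  0.44 17.47] rz 0.001506290309677638 cur y yaw 104.3 ee [0.4589 0.3271 0.2527] q6 0.23 tilt z [ 1.e-04 -2.e-04 -1.e+00]
(array([0.4516, 0.3296]), [104.3, 14.5], [0.0435, 0.067])
shift cm [ 0.65  0.43 17.47] rz 0.001506290309677638 cur y yaw 104.3 ee [0.4589 0.3271 0.2527] q6 0.23 tilt z [ 1.e-04 -2.e-04 -1.e+00]
```

{"method": "drive_tool", "body": {"deltas": "0 0 0 0.3 0.2 2 0; 0 0 0 0.6 0.4 5 0; 0 0 0 0.6 0.4 8 0; 0 0 0 0.6 0.4 11 0; 0 0 0 0.6 0.4 14 0; 0 0 0 0.6 0.4 16 0; 0 0 0 0.6 0.4 17 0; 0 0 0 0.6 0.4 17.4 60; 0 0 0 0.6 0.4 17.4 90; 0 0 0 0.6 0.4 17.4 105; 0 0 0 0.6 0.4 17.4 105"}}

```text
time_s: 19.28
ee_pos: [0.4527, 0.3308, 0.0798]
tool_rot: [-0.125, 0.992, 0.0, 0.001]
ft_force: [-0.7, -0.2, 0.9]
grip_width: 0.585
gripper_force: 0.0
```

{"method": "drive_tool", "body": {"deltas": "0 0 0 0 0 0 115; 0 0 0 0 0 0 130; 0 0 0 0 0 0 160; 0 0 0 0 0 0 200; 0 0 0 0 0 0 200; 0 0 0 0 0 0 200"}}

```text
time_s: 19.78
ee_pos: [0.4525, 0.3308, 0.0797]
tool_rot: [-0.125, 0.992, 0.0, 0.001]
ft_force: [-1.6, -2.6, 9.8]
grip_width: 0.499
gripper_force: 49.7
```

{"method": "drive_tool", "body": {"deltas": "0 0 0 0 0 -1 200; 0 0 0 0 0 -3 200; 0 0 0 0 0 -6 200; 0 0 0 0 0 -9.5 200; 0 0 0 0 0 -13 200; 0 0 0 0 0 -16.5 200; 0 0 0 0 0 -19.5 200; 0 0 0 0 0 -21.5 200; 0 0 0 0 0 -22 200; 0 0 0 0 0 -22 200"}}

```text
time_s: 20.62
ee_pos: [0.4522, 0.3309, 0.2998]
tool_rot: [-0.125, 0.992, 0.0, 0.001]
ft_force: [0.7, 0.4, -3.2]
grip_width: 0.5
gripper_force: 52.2
```

Run:
```python
from h import *
print(sensors.get_obs()['ft_force'].round(1))
delta((.5615,.0550,.30),107.35)
```

```text
[ 0.7  0.4 -3.2]
shift cm [ -3.73 -29.44  -0.03] rz -2.9671361302964243 cur y yaw 104.38 ee [0.4522 0.3309 0.2998] q6 0.24 tilt z [ 0.002   0.0011 -1.    ]
```

{"method": "drive_tool", "body": {"deltas": "0 0 -1 -0.1 -1 0 200; 0 0 -2 -0.4 -3.5 0 200; 0 0 -3 -0.9 -7 0 200; 0 0 -3 -1.3 -10.5 0 200; 0 0 -3 -1.8 -14 0 200; 0 0 -3 -2.2 -17.5 0 200; 0 0 -3 -2.7 -21 0 200; 0 0 -3 -3.1 -24.5 0 200; 0 0 -3 -3.5 -27.5 0 200; 0 0 -3 -3.7 -29.4 0 200; 0 0 -3 -3.7 -29.4 0 200; 0 0 -3 -3.7 -29.4 0 200"}}

```text
time_s: 21.62
ee_pos: [0.5604, 0.0543, 0.2967]
tool_rot: [-0.15, 0.989, 0.0, -0.001]
ft_force: [-0.2, 0.9, -2.3]
grip_width: 0.499
gripper_force: 52.2
```

{"method": "drive_tool", "body": {"deltas": "0 0 0 0 0 1.5 200; 0 0 0 0 0 2.8 200; 0 0 0 0 0 3.5 200; 0 0 0 0 0 3.5 200; 0 0 0 0 0 3.5 200"}}

```text
time_s: 22.03
ee_pos: [0.5603, 0.0557, 0.2633]
tool_rot: [-0.151, 0.988, 0.0, -0.0]
ft_force: [0.4, 0.0, -2.7]
grip_width: 0.501
gripper_force: 52.1
```

Run:
```python
from h import *
import pickle
print(sensors.get_obs()['ft_force'].round(1))
delta((.5615,.0550,.195),107.35)
c=imaging.get_calibration('wrist');im=imaging.read_camera('wrist');pickle.dump((c,im),open('w7.pkl','wb'))
cv2.imwrite('pics/w7.png',cv2.resize(im[60:300,100:420],(800,600),interpolation=cv2.INTER_CUBIC))
```

```text
[ 0.4  0.  -2.7]
shift cm [-0.1  -0.11  6.83] rz 0.07048453303821134 cur y yaw 107.42 ee [0.5603 0.0557 0.2633] q6 -0.35 tilt z [-9.e-04  1.e-04 -1.e+00]
```

View pics/w7.png

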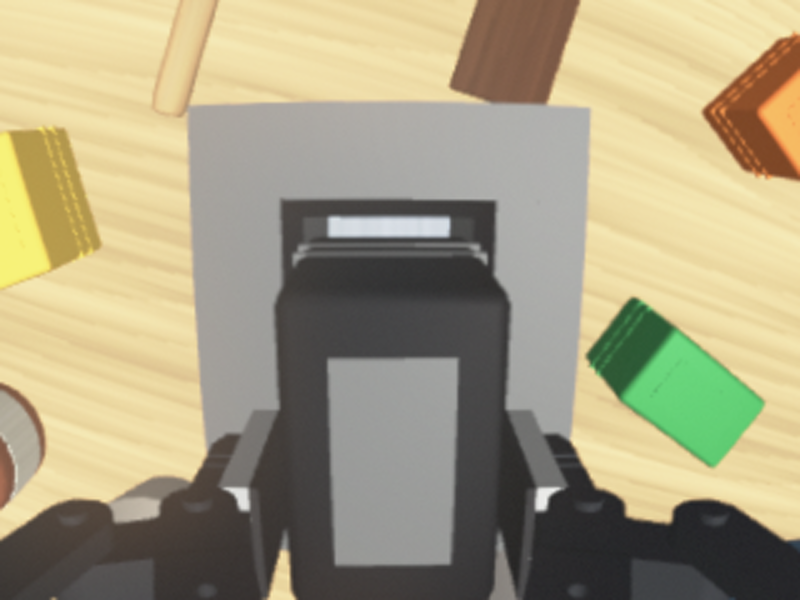

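The pack's lower edge (292–488 px) is centred over the mouth (282–496 px). I'll lower it in stages, watching the force.

{"method": "drive_tool", "body": {"deltas": "0 0 0 -0.1 -0.1 0.4 200; 0 0 0 -0.1 -0.1 0.8 200; 0 0 0 -0.1 -0.1 1.2 200; 0 0 0 -0.1 -0.1 1.6 200; 0 0 0 -0.1 -0.1 2 200; 0 0 0 -0.1 -0.1 2.3 200; 0 0 0 -0.1 -0.1 2.5 200; 0 0 0 -0.1 -0.1 2.5 200"}}

```text
time_s: 22.75
ee_pos: [0.5619, 0.0544, 0.2381]
tool_rot: [-0.151, 0.989, 0.0, -0.0]
ft_force: [-0.8, -0.3, -1.9]
grip_width: 0.494
gripper_force: 52.2
```

{"method": "drive_tool", "body": {"deltas": "0 0 0 0 0 0.5 200; 0 0 0 0 0 1 200; 0 0 0 0 0 1.5 200; 0 0 0 0 0 2 200; 0 0 0 0 0 2.5 200; 0 0 0 0 0 3 200; 0 0 0 0 0 3.4 200; 0 0 0 0 0 3.6 200; 0 0 0 0 0 3.7 200; 0 0 0 0 0 3.7 200"}}

```text
time_s: 23.58
ee_pos: [0.562, 0.0544, 0.2014]
tool_rot: [-0.151, 0.989, 0.0, -0.0]
ft_force: [0.2, -0.3, -3.0]
grip_width: 0.5
gripper_force: 52.2
```

{"method": "drive_tool", "body": {"deltas": "0 0 0 0 0 0.2 200; 0 0 0 0 0 0.4 200; 0 0 0 0 0 0.6 200; 0 0 0 0 0 0.7 200; 0 0 0 0 0 0.7 200; 0 0 0 0 0 0.7 200"}}

```text
time_s: 24.08
ee_pos: [0.5621, 0.0544, 0.1948]
tool_rot: [-0.151, 0.989, -0.0, 0.0]
ft_force: [-1.0, -1.0, 3.0]
grip_width: 0.493
gripper_force: 52.8
```

{"method": "drive_tool", "body": {"deltas": "0 0 0 0 0 0 115; 0 0 0 0 0 0 100; 0 0 0 0 0 0 70; 0 0 0 0 0 -0.3 40; 0 0 0 0 0 -1 40; 0 0 0 0 0 -2.5 40; 0 0 0 0 0 -4 120; 0 0 0 0 0 -4.5 255; 0 0 0 0 0 -4.5 255; 0 0 0 0 0 -4.5 255; 0 0 0 0 0 -4.5 255; 0 0 0 0 0 -4.5 255"}}

```text
time_s: 25.08
ee_pos: [0.5617, 0.0544, 0.2388]
tool_rot: [-0.151, 0.989, 0.0, -0.001]
ft_force: [-0.3, -0.3, -0.2]
grip_width: 0.006
gripper_force: 0.0
```

Run:
```python
from h import *
im=imaging.read_camera('wrist');c=imaging.get_calibration('wrist')
o=sensors.get_obs();print(o['grip_width'],o['ft_force'].round(1))
# grey patch on the pack top: brightness blob near expected projection
R=np.array(c['R']);p=R@np.array([.5604,.0547,.185])+c['t'];th=np.arccos(p[2]/np.linalg.norm(p));u=p[:2]/np.hypot(*p[:2])*th*c['fx']+[c['cx'],c['cy']];print('expected px',u)
g=cv2.cvtColor(im,cv2.COLOR_BGR2GRAY);m=(g>110).astype(np.uint8)
n,l,s,ce=cv2.connectedComponentsWithStats(m,connectivity=4)
k=np.argmin([np.hypot(*(ce[i]-u)) if 500<s[i][4]<20000 else 1e9 for i in range(n)])
q=cv2.boxPoints(cv2.minAreaRect(np.argwhere(l==k)[:,::-1].astype(np.float32)))
for z in(.165,.185):print(z,s[k],rect([onz(c,p,z,True) for p in q]))
delta((.5604,.0547,.210),107.35)
```

```text
-0.0010893456843820714 [ 0.7 -0.3 -0.5]
expected px [258.01904534 215.98388171]
0.165 [ 235  181   40   82 2345] (array([0.5738, 0.0564]), [107.4, 17.2], [0.0277, 0.062])
0.185 [ 235  181   40   82 2345] (array([0.5661, 0.0541]), [107.4, 17.2], [0.0249, 0.0556])
shift cm [0.12 0.06 2.89] rz 0.025449118927738823 cur y yaw 107.38 ee [0.5617 0.0544 0.2389] q6 -0.35 tilt z [-1.1e-03  1.0e-04 -1.0e+00]
```

{"method": "drive_tool", "body": {"deltas": "0 0 0 0.1 0.1 1 255; 0 0 0 0.1 0.1 2 255; 0 0 0 0.1 0.1 2.6 255; 0 0 0 0.1 0.1 2.9 255; 0 0 0 0.1 0.1 2.9 255; 0 0 0 0.1 0.1 2.9 255"}}

```text
time_s: 25.63
ee_pos: [0.5608, 0.0551, 0.2107]
tool_rot: [-0.151, 0.989, 0.0, -0.0]
ft_force: [-0.7, 0.1, 0.8]
grip_width: 0.001
gripper_force: 0.0
```

{"method": "drive_tool", "body": {"deltas": "0 0 0 0 0 0.1 255; 0 0 0 0 0 0.2 255; 0 0 0 0 0 0.35 255; 0 0 0 0 0 0.5 255; 0 0 0 0 0 0.65 255; 0 0 0 0 0 0.8 255; 0 0 0 0 0 0.95 255; 0 0 0 0 0 1.1 255; 0 0 0 0 0 1.2 255; 0 0 0 0 0 1.2 255"}}

```text
time_s: 26.47
ee_pos: [0.5609, 0.0551, 0.1988]
tool_rot: [-0.151, 0.989, -0.0, 0.0]
ft_force: [-0.0, 0.3, 5.4]
grip_width: 0.001
gripper_force: 2.8
```

Pressing as expected. On to z ≈ 0.176.

{"method": "drive_tool", "body": {"deltas": "0 0 0 0 0 0.2 255; 0 0 0 0 0 0.4 255; 0 0 0 0 0 0.6 255; 0 0 0 0 0 0.8 255; 0 0 0 0 0 1 255; 0 0 0 0 0 1.2 255; 0 0 0 0 0 1.4 255; 0 0 0 0 0 1.6 255; 0 0 0 0 0 1.8 255; 0 0 0 0 0 2 255; 0 0 0 0 0 2.1 255; 0 0 0 0 0 2.1 255"}}

```text
time_s: 27.47
ee_pos: [0.561, 0.0551, 0.178]
tool_rot: [-0.151, 0.989, -0.0, 0.001]
ft_force: [-0.8, 0.5, 7.1]
grip_width: 0.004
gripper_force: 3.9
```

{"method": "drive_tool", "body": {"deltas": "0 0 0 0 0 0.1 255; 0 0 0 0 0 0.2 255; 0 0 0 0 0 0.25 255; 0 0 0 0 0 0.25 255; 0 0 0 0 0 0.25 255"}}

```text
time_s: 27.88
ee_pos: [0.561, 0.0551, 0.1756]
tool_rot: [-0.151, 0.989, -0.0, 0.001]
ft_force: [-1.6, -0.5, 7.7]
grip_width: -0.003
gripper_force: 4.1
```

{"method": "drive_tool", "body": {"deltas": "0 0 0 0 0 0.1 255; 0 0 0 0 0 0.2 255; 0 0 0 0 0 0.23 255; 0 0 0 0 0 0.23 255; 0 0 0 0 0 0.23 255"}}

```text
time_s: 28.3
ee_pos: [0.5611, 0.0551, 0.1738]
tool_rot: [-0.151, 0.989, -0.0, 0.001]
ft_force: [-3.1, 0.5, 13.5]
grip_width: -0.002
gripper_force: 6.9
```

{"method": "drive_tool", "body": {"deltas": "0 0 0 0 0 0.03 255; 0 0 0 0 0 0.06 255; 0 0 0 0 0 0.06 255; 0 0 0 0 0 0.06 255"}}

```text
time_s: 28.63
ee_pos: [0.5611, 0.0551, 0.1734]
tool_rot: [-0.151, 0.989, -0.0, 0.001]
ft_force: [-4.9, -0.2, 16.6]
grip_width: 0.004
gripper_force: 8.1
```

Now let up and check that it stays locked.

{"method": "drive_tool", "body": {"deltas": "0 0 0 0 0 -0.2 255; 0 0 0 0 0 -0.5 255; 0 0 0 0 0 -0.8 255; 0 0 0 0 0 -1.2 255; 0 0 0 0 0 -2 255; 0 0 0 0 0 -4 255; 0 0 0 0 0 -6 255; 0 0 0 0 0 -8 255; 0 0 0 0 0 -10 255; 0 0 0 0 0 -13 255; 0 0 0 0 0 -16 255; 0 0 0 0 0 -16 255"}}

```text
time_s: 29.63
ee_pos: [0.5616, 0.0551, 0.3375]
tool_rot: [-0.151, 0.989, -0.001, 0.003]
ft_force: [0.9, -0.1, 0.4]
grip_width: -0.002
gripper_force: 0.0
```

Run:
```python
from h import *
import pickle
def patch(c,im,exp):
    R=np.array(c['R']);p=R@np.array([.5604,.0547,exp])+c['t'];th=np.arccos(p[2]/np.linalg.norm(p));u=p[:2]/np.hypot(*p[:2])*th*c['fx']+[c['cx'],c['cy']]
    g=cv2.cvtColor(im,cv2.COLOR_BGR2GRAY);m=(g>105).astype(np.uint8)
    n,l,s,ce=cv2.connectedComponentsWithStats(m,connectivity=4)
    k=np.argmin([np.hypot(*(ce[i]-u)) if 200<s[i][4]<5000 else 1e9 for i in range(n)])
    q=cv2.boxPoints(cv2.minAreaRect(np.argwhere(l==k)[:,::-1].astype(np.float32)))
    print('exp',u.round(1),s[k])
    for z in(.165,.185):print(z,rect([onz(c,p,z,True) for p in q]))
im=imaging.read_camera('wrist');c=imaging.get_calibration('wrist')
o=sensors.get_obs();print(o['ee_pos'],o['ft_force'].round(1),o['time_s'])
patch(c,im,.165)
patch(*pickle.load(open('w1.pkl','rb')),.165)
patch(*pickle.load(open('w2.pkl','rb')),.185)
```

```text
[0.5615153  0.05505899 0.33492373] [ 0.   0.7 -0.7] 29.6833
exp [257.1 174.9] [ 243  152   25   44 1065]
0.165 (array([0.56  , 0.0524]), [107.4, 17.3], [0.0241, 0.0442])
0.185 (array([0.5557, 0.0512]), [107.4, 17.3], [0.0224, 0.0412])
exp [261.  178.5] [ 249  157   24   43 1031]
0.165 (array([0.5603, 0.0542]), [107.1, 17.3], [0.0235, 0.0441])
0.185 (array([0.556 , 0.0525]), [107.1, 17.3], [0.0219, 0.0411])
exp [257.3 217.2] [ 237  182   40   68 2616]
0.165 (array([0.5675, 0.0564]), [-162.7, 107.3], [0.0507, 0.0276])
0.185 (array([0.5603, 0.0542]), [-162.7, 107.3], [0.0455, 0.0248])
```

```bash
python3 -c "
from bench import ticket
print(ticket.hand_in())"
```

```text
the job is handed in; nothing more can be done
None
```

I've handed the job in: the old pack is upright in the tray and the spare is locked down in the bay, each press peaked at about 16–17 N on the stop, and it took about 30 s.

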